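# Turn the tea tasting row round for the guests

## Robot

A 6-joint arm with a two-finger parallel gripper is mounted at the origin on the work surface. World frame = base frame: x ahead of the robot, y to its left, z up, the work surface at z = 0. Lengths are in mm, angles in rad, forces in N, time in s.
With the tool pointing down it reaches from about 200 to 875 mm from the base axis. Payload 3.4 kg.
Tool frame: the origin (TCP) lies between the finger pads; the fingertips stand 14 mm ahead of it and the grasp point (between the pads) lies 5 mm behind it; z points along the fingers, y is the line along which they close (so a half turn about z gives the same grasp; the last joint's range is limited). The gripper opens to 94 mm and grips with 3 to 60 N. Pads are 16 mm wide; open, the fingers measure 119 mm over their backs; the gripper's body (75 mm by 177 mm) begins 78 mm behind the grasp point.
Start: joints at [1.119, 0.276, 1.505, -0, 1.361, -0.121], TCP at [186.779, 543.857, 186.893] pointing down, gripper open.
Joint ranges: [-2.89, 2.89], [-0.75, 2.08], [0.22, 2.7], [-1.18, 4.32], [0.11, 2.71], [-2.7, 2.7]. Speed limits (rad/s): [2.57, 2.57, 3.14, 3.14, 3.14, 3.14].

## Interface

Orientations are given as [roll, pitch, yaw] about the fixed x, y, z axes, in that order (R = Rz(yaw) Ry(pitch) Rx(roll)).
In Python, from cell import ctrl, grab_frame, hand_in, finder gives the robot as it stands.
- The arm moves only by the tool servo_tool, never from a script. Its argument "plan" is a list of rows, each an object of numbers: "x", "y", "z": the shift along the tool's x, y, z normalised to -1 to 1, where 1 is 300 mm; "spin": the turn about the tool's z normalised to -1 to 1, where 1 is pi rad; "jaw": the opening, from -1 (shut) to 1 (fully open). A call has exactly 10 rows; each row is the pose to reach, as a shift and turn from the pose commanded when the call began, along the tool's axes at that moment, turning the shorter way round; what a row does not reach only later rows make up. A row lasts 1/10 s, in which the tool goes at most 50 mm and 8.59 degrees, less where a joint would pass 70% of its speed; a pose out of reach is approached as far as the arm can. A call with a number of a shift or a turn outside -1 to 1 is refused whole. A call with a gripper value outside its range is refused whole. The fingers move at their own pace and stop on an object; "newtons" is the grip in N (left out, the last holds). Time passes only in rows, so rows that repeat a pose let the fingers close, or fill a call up. It gives the time, the measured TCP pose, the force, the opening and the grip force at its end, in the units of the state.
- ctrl.observe(): the state, without advancing time (a new reading comes with each control period).
- grab_frame(name): name is "side" or "top"; returns a dict with "color" (480x640x3 uint8, red, green, blue), "fx", "fy", "cx", "cy" (pixels), "k1" (the pictures are not rectified: a ray, as slopes to the right and down, at radius r is drawn at 1 + k1 r^2 times it, then the intrinsics apply), "rvec" (rotation vector, rad) and "tvec" (3), from world to camera coordinates, as OpenCV has them. Camera axes: x right, y down, z forward; pixel columns grow to the right and rows downward; lengths in mm; the calibration is good to about 2 mm. A picture is of the moment at which its call begins. There is no depth.
- hand_in(): hands the job in; it is judged then, once.
Trained networks look in the newest picture that a camera, given by its name, has taken for a name from the list of things; names that differ only in an ending like _2 or _b are one class to them, and where a whole thing is asked for, a point or a joint stands for the part that bears it (a point fixed in the world has none). Each returns a list of dicts, best first, with "p" (0 to 1); they miss things now and then, are a little off and sometimes report something else, mostly with a low value. They report only what shows in the picture. A call takes as long as a camera call. They do not tell look-alikes from the thing itself.
- finder.search_frame(camera, target): "rect" ([centre column, centre row, width, height] in pixels, round what is visible of it).
- finder.tip_of(camera, target): "uv" ([column, row] in pixels: a listed point, or the origin of a listed thing).
The state is a dict: "time": time; "qpos": joint angles; "qd": joint speeds; "joint_efforts": joint torques, N m; "tool_pos": TCP position; "ee_rot": TCP orientation; "ft_force": force on the tool from outside, world axes, zero at the start; "torque": the same for the moment, N m; "finger_gap": finger opening in mm; "grip_force": force on a finger pad.
Only numpy, scipy, OpenCV 4.12 (cv2) and the standard library are available. Lean on these libraries where they do the work, as an engineer would, in place of code of your own. Each camera call takes 0.05 s, during which the arm holds its last target. There are 200 camera calls.

## Task

Four tea containers stand in a row on the cork discs of the wooden board, in tasting order; the guests sit on the opposite side of the bench, so move all four to the steel serving rack in the reverse order: the one leftmost on the board goes to the rack's rightmost place, the next to the second place from the right, and so on. Set each one upright in the middle of its place, and leave the glass mug on the red coaster where it is.

Things in the scene. Friction and masses are not known exactly. Their poses are not given: they have to be found in the camera images.
- tall_tin: Tall round steel tea tin with a dark screw-top lid: body 54 mm in diameter, 74 mm high; lid 56 mm in diameter, 74 to 92 mm up (92 mm high in all). Weighs 0.1 to 0.25 kg. Origin at the centre of its underside, z up. Loose; it starts upright on one of the four cork discs on the wooden board, within 4 mm of the disc's centre.
- flat_tin: Flat, wide round steel tin with a lid: body 66 mm in diameter, 34 mm high; lid 68 mm in diameter, 34 to 48 mm up (48 mm high in all). Weighs 0.1 to 0.25 kg. Origin at the centre of its underside, z up. Loose; it starts upright on one of the four cork discs on the wooden board, within 4 mm of the disc's centre.
- square_caddy: Square aluminium tea caddy 50 x 50 mm in plan (x and y axes square to its sides), with a dark lid 51 x 51 mm on the top 14 mm; 74 mm high in all. Weighs 0.1 to 0.25 kg. Origin at the centre of its underside, z up. Loose; it starts upright on one of the four cork discs on the wooden board, within 4 mm of the disc's centre.
- corked_jar: Small round white ceramic jar, 52 mm in diameter up to 55 mm, then narrowing to a cork stopper 34 mm in diameter; 80 mm high in all. Weighs 0.1 to 0.25 kg. Origin at the centre of its underside, z up. Loose; it starts upright on one of the four cork discs on the wooden board, within 4 mm of the disc's centre.
- pad_tall_tin: The cork disc on which the tall tin stands at the start: 82 mm in diameter, 4 mm thick, fixed. Its top is 22 mm above the bench; origin at the centre of its underside. The four discs lie 90 mm apart in a row along their y axis (roughly left-right, +y to the robot's left) on a board 100 x 370 x 18 mm.
- pad_flat_tin: The cork disc on which the flat tin stands at the start: 82 mm in diameter, 4 mm thick, fixed. Its top is 22 mm above the bench; origin at the centre of its underside. The four discs lie 90 mm apart in a row along their y axis (roughly left-right, +y to the robot's left) on a board 100 x 370 x 18 mm.
- pad_square_caddy: The cork disc on which the square caddy stands at the start: 82 mm in diameter, 4 mm thick, fixed. Its top is 22 mm above the bench; origin at the centre of its underside. The four discs lie 90 mm apart in a row along their y axis (roughly left-right, +y to the robot's left) on a board 100 x 370 x 18 mm.
- pad_corked_jar: The cork disc on which the corked jar stands at the start: 82 mm in diameter, 4 mm thick, fixed. Its top is 22 mm above the bench; origin at the centre of its underside. The four discs lie 90 mm apart in a row along their y axis (roughly left-right, +y to the robot's left) on a board 100 x 370 x 18 mm.
- board: Fixed board of light wood, 100 (x) x 370 (y) x 18 mm, that carries the four cork discs at x = 0 and y = -135, -45, 45 and 135 mm on its top. Origin at the centre of its underside; its y axis runs along the row, +y roughly to the robot's left.
- rack: Steel serving rack, fixed, empty: slab 100 (x) x 370 (y) x 18 mm. Five dark cross ribs 5 mm thick, 8 mm above its top, at y = -180, -90, 0, 90, 180 mm, part four places, centres x = 0, y = -135, -45, 45, 135 mm, z = 18 mm. Origin: centre of underside; +y roughly to the robot's left. Rack and wooden board lie one behind the other, about 180 mm apart, nearly parallel; either may be nearer.
- mug: Glass mug 76 mm in diameter and 90 mm high, with a handle, standing on the red coaster (95 mm square, 5 mm thick) just off the right-hand end of the steel rack, 245 to 265 mm from the rack's centre. Origin at the centre of its underside. (A loose tea strainer stands off the left-hand end of the wooden board.)
Mind the look-alikes: they are no part of the job. Leave any turquoise look-alike of the corked_jar alone. What is shaped like the tall_tin but orange is not meant.

How it is judged (in metres and radians):
At the end, for the whole second after the job is handed in: All four containers stand upright (within 0.1 rad) on the steel rack's top, released and at rest, each within 15 mm along and across of the centre of its place, in the reverse left-to-right order of the cork discs they started on; the glass mug is within 20 mm of where it stood (x of tall_tin in the frame of rack between -0.015 and 0.015 m and z of tall_tin in the frame of rack between 0.014 and 0.022 m and angle between each of tall_tin, flat_tin, square_caddy, corked_jar's own z axis and vertical below 0.1 rad and linear speed of each of tall_tin, flat_tin, square_caddy, corked_jar below 0.02 m/s and angular speed of each of tall_tin, flat_tin, square_caddy, corked_jar below 0.2 rad/s and ((y of tall_tin in the frame of rack between -0.15 and -0.12 m and y of pad_tall_tin in the frame of board above 0.09 m) or (y of tall_tin in the frame of rack between -0.06 and -0.03 m and y of pad_tall_tin in the frame of board between 0 and 0.09 m) or (y of tall_tin in the frame of rack between 0.03 and 0.06 m and y of pad_tall_tin in the frame of board between -0.09 and 0 m) or (y of tall_tin in the frame of rack between 0.12 and 0.15 m and y of pad_tall_tin in the frame of board below -0.09 m)) and x of flat_tin in the frame of rack between -0.015 and 0.015 m and z of flat_tin in the frame of rack between 0.014 and 0.022 m and ((y of flat_tin in the frame of rack between -0.15 and -0.12 m and y of pad_flat_tin in the frame of board above 0.09 m) or (y of flat_tin in the frame of rack between -0.06 and -0.03 m and y of pad_flat_tin in the frame of board between 0 and 0.09 m) or (y of flat_tin in the frame of rack between 0.03 and 0.06 m and y of pad_flat_tin in the frame of board between -0.09 and 0 m) or (y of flat_tin in the frame of rack between 0.12 and 0.15 m and y of pad_flat_tin in the frame of board below -0.09 m)) and x of square_caddy in the frame of rack between -0.015 and 0.015 m and z of square_caddy in the frame of rack between 0.014 and 0.022 m and ((y of square_caddy in the frame of rack between -0.15 and -0.12 m and y of pad_square_caddy in the frame of board above 0.09 m) or (y of square_caddy in the frame of rack between -0.06 and -0.03 m and y of pad_square_caddy in the frame of board between 0 and 0.09 m) or (y of square_caddy in the frame of rack between 0.03 and 0.06 m and y of pad_square_caddy in the frame of board between -0.09 and 0 m) or (y of square_caddy in the frame of rack between 0.12 and 0.15 m and y of pad_square_caddy in the frame of board below -0.09 m)) and x of corked_jar in the frame of rack between -0.015 and 0.015 m and z of corked_jar in the frame of rack between 0.014 and 0.022 m and ((y of corked_jar in the frame of rack between -0.15 and -0.12 m and y of pad_corked_jar in the frame of board above 0.09 m) or (y of corked_jar in the frame of rack between -0.06 and -0.03 m and y of pad_corked_jar in the frame of board between 0 and 0.09 m) or (y of corked_jar in the frame of rack between 0.03 and 0.06 m and y of pad_corked_jar in the frame of board between -0.09 and 0 m) or (y of corked_jar in the frame of rack between 0.12 and 0.15 m and y of pad_corked_jar in the frame of board below -0.09 m)) and distance of mug from where it was at the start of the episode below 0.02 m); the robot touches nothing.
It fails at once if The glass mug on the red coaster is shifted by more than 20 mm or tipped (distance of mug from where it was at the start of the episode above 0.02 m or angle between mug's own z axis and vertical above 0.3 rad).
It also fails if it takes over 96 s, if anything falls off the work surface, if the arm or the gripper's body presses on something with over 40 N, if the wrist force passes 120 N, or if a joint passes its speed limit or range.

## Working session

There is one attempt and no reset: what is moved stays moved. The work goes in short steps, Python scripts to look and compute and a tool call to move; the robot and the scene stay as the last step left them, time stands still between calls to the robot, and variables do not carry over. Pictures are saved under pics/ and viewed, at most 14 in all, crops included, and the job is handed in when it is done.

Besides the shell and the picture viewer there is one more tool, called after "Request:" as name(argument=value, ...) on one line, values as JSON. servo_tool: Moves the arm, as the interface text tells. Scaled input: -1 to 1 covers 300 mm each way for a shift and pi rad each way for a turn. Its arguments: {"type":"object","properties":{"plan":{"type":"array"},"newtons":{"type":"number"}},"required":["plan"]}

```bash
mkdir -p pics; ls
cat > h.py <<'E'
import numpy as np,cv2
from cell import ctrl,grab_frame,hand_in,finder
def snap(cam,fn=None):
    f=grab_frame(cam)
    if fn: cv2.imwrite('pics/'+fn,f['color'][:,:,::-1])
    return f
def cal(f):
    K=np.array([[f['fx'],0,f['cx']],[0,f['fy'],f['cy']],[0,0,1.]]);D=np.array([f['k1'],0,0,0,0.])
    return K,D,np.array(f['rvec'],float),np.array(f['tvec'],float)
def back(f,uv,z):
    K,D,r,t=cal(f);R=cv2.Rodrigues(r)[0]
    n=cv2.undistortPoints(np.array([[uv]],float),K,D)[0,0]
    d=R.T@np.array([n[0],n[1],1]);c=-R.T@t
    return c+d*(z-c[2])/d[2]
def proj(f,P):
    K,D,r,t=cal(f);return cv2.projectPoints(np.array(P,float).reshape(-1,1,3),r,t,K,D)[0][:,0]
E
python3 - <<'E'
from h import *
print(ctrl.observe())
Z=dict(tall_tin=22,flat_tin=22,square_caddy=22,corked_jar=22,board=0,rack=0,mug=5,pad_tall_tin=18)
for c in('top','side'):
    f=snap(c,c+'0.png');R=cv2.Rodrigues(cal(f)[2])[0];print(c,(-R.T@cal(f)[3]).round(),f['k1'],f['fx'])
    for n,z in Z.items():
        for o in finder.tip_of(c,n)[:4]: print(c,n,round(o['p'],2),np.round(o['uv'],1),back(f,o['uv'],z).round(1)[:2])
E
```

```text
pics
{'time': 0.0, 'qpos': array([ 1.11901569e+00,  2.76528651e-01,  1.50607789e+00,  8.40796445e-06,
        1.36069400e+00, -1.20983164e-01]), 'qd': array([-1.36344877e-03, -1.16832656e-03, -2.32380471e-04,  1.28565649e-03,
       -8.11365308e-05, -1.86671545e-03]), 'joint_efforts': array([ 2.21484086e-03, -4.04590666e+01, -2.37235057e+01,  7.01987185e-02,
        3.44646780e-02, -1.24364333e-04]), 'tool_pos': array([186.49634471, 543.30282571, 186.06461333]), 'ee_rot': array([-3.13989824e+00, -2.14282011e-04,  2.81079324e+00]), 'ft_force': array([ 1.0973249 , -0.55787522, -0.40148569]), 'torque': array([-0.05639212,  0.03709968, -0.00533544]), 'grip_force': 0.0, 'finger_gap': 94.0850755838632}
top [395. -44. 915.] -0.15393532638406113 599.5423211456712
top tall_tin 0.82 [395.3 370.7] [ 338.8 -189.4]
top tall_tin 0.7 [413.7 277.9] [ 476.6 -220. ]
top flat_tin 0.85 [354.4 281.1] [ 472.  -130.1]
top square_caddy 0.86 [234.1 287.6] [462.3  49.5]
top corked_jar 0.92 [292.5 354.9] [363.1 -37.6]
top corked_jar 0.88 [293.3 285.7] [465.2 -38.7]
top board 0.9 [324.5 283.3] [470.6 -86.3]
top rack 0.92 [311.7 169. ] [651.1 -67.1]
top mug 0.62 [473.7 146. ] [ 690.8 -328.7]
top pad_tall_tin 0.7 [413.2 278.3] [ 476.4 -220. ]
side [ 170. -498.  570.] 0.011431213584379525 502.7017173856286
side tall_tin 0.85 [267.3 374.6] [ 333.5 -206.6]
side tall_tin 0.8 [361.7 324.4] [ 477.  -217.5]
side flat_tin 0.95 [316.6 284.1] [ 471.1 -125.3]
side square_caddy 0.77 [250.7 223.8] [462.5  40.4]
side corked_jar 0.64 [278.2 252.2] [462.4 -39.4]
side corked_jar 0.56 [220.1 288.4] [354.8 -51.4]
side rack 0.96 [385.7 227.1] [654.9 -77.3]
side mug 0.76 [526.9 313.2] [ 689.7 -331.6]
side pad_tall_tin 0.71 [361.5 329.4] [ 473.6 -221.5]
```

View pics/top0.png

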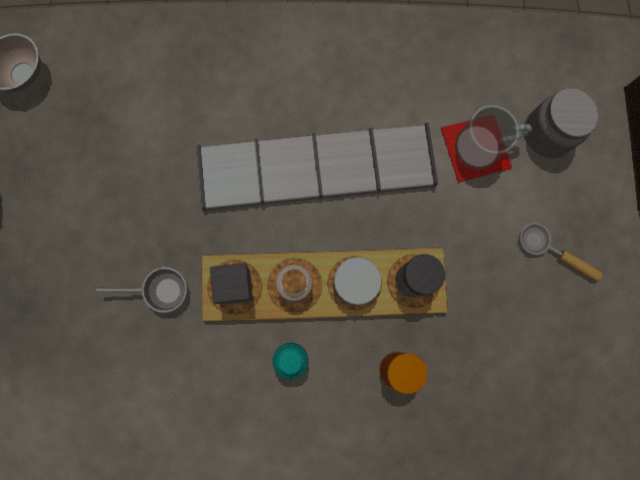

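View pics/side0.png

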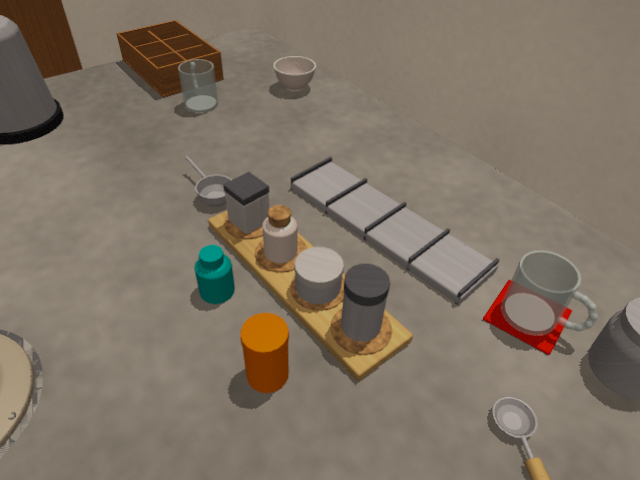

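The top view shows, left to right on the board, the caddy (232,284), jar (294,283), flat tin (357,281) and tall tin (424,275). The rack is behind them (318,166) and the mug is at its right end (490,135). I'll rectify the top view for exact poses.

```bash
cat > rect.py <<'E'
from h import *
def warp(f,z,x0,x1,y0,y1,s=2):  # rows: x decreasing down; cols: y decreasing right; s px/mm
    xs=x1-np.arange(0,(x1-x0)*s)/s; ys=y1-np.arange(0,(y1-y0)*s)/s
    Y,X=np.meshgrid(ys,xs);P=np.stack([X,Y,np.full_like(X,z)],-1)
    uv=proj(f,P).reshape(X.shape+(2,)).astype(np.float32)
    return cv2.remap(f['color'],uv,None,cv2.INTER_LINEAR)
def box(m,x1,y1,s=2):
    c=max(cv2.findContours(m.astype(np.uint8),cv2.RETR_EXTERNAL,cv2.CHAIN_APPROX_NONE)[0],key=cv2.contourArea)
    b=cv2.boxPoints(cv2.minAreaRect(c));(u,v),(w,h),a=cv2.minAreaRect(c)
    return 'ctr',np.round([x1-v/s,y1-u/s],1),'size',round(w/s,1),round(h/s,1),'imgangle',round(a,2)
E
python3 - <<'E'
from rect import *
f=snap('top')
w=warp(f,18,570,730,-290,150);cv2.imwrite('pics/rk.png',cv2.resize(w,(800,291))[:,:,::-1])
hsv=cv2.cvtColor(w,cv2.COLOR_RGB2HSV)
m=cv2.morphologyEx(((hsv[...,2]>115)&(hsv[...,1]<40)).astype(np.uint8),cv2.MORPH_CLOSE,np.ones((25,25)));m=cv2.morphologyEx(m,cv2.MORPH_OPEN,np.ones((9,9)))
print('rack',box(m,730,150))
w=warp(f,18,400,540,-300,130);hsv=cv2.cvtColor(w,cv2.COLOR_RGB2HSV)
m=cv2.morphologyEx(((hsv[...,0]<30)&(hsv[...,1]>80)&(hsv[...,2]>90)).astype(np.uint8),cv2.MORPH_CLOSE,np.ones((41,41)))
print('board',box(m,540,130))
w=warp(f,96,420,510,0,100,6);g=w.max(2)
print('caddy',box(cv2.morphologyEx((g<85).astype(np.uint8),cv2.MORPH_OPEN,np.ones((15,15))),510,100,6))
cv2.imwrite('pics/cd.png',w[:,:,::-1])
E
python3 -c "
import cv2,numpy as np
a=cv2.imread('pics/rk.png');b=cv2.resize(cv2.imread('pics/cd.png'),(330,297))
c=np.zeros((590,800,3),np.uint8);c[:291]=a;c[291:588,:330]=b;cv2.imwrite('pics/v.png',c)"
```

```text
rack ('ctr', array([653.3, -74.3]), 'size', 95.9, 353.6, 'imgangle', 83.72)
board ('ctr', array([468.8, -85.2]), 'size', 100.1, 370.1, 'imgangle', 88.2)
caddy ('ctr', array([453.5,  44.7]), 'size', 72.6, 57.1, 'imgangle', 84.09)
```

View pics/v.png

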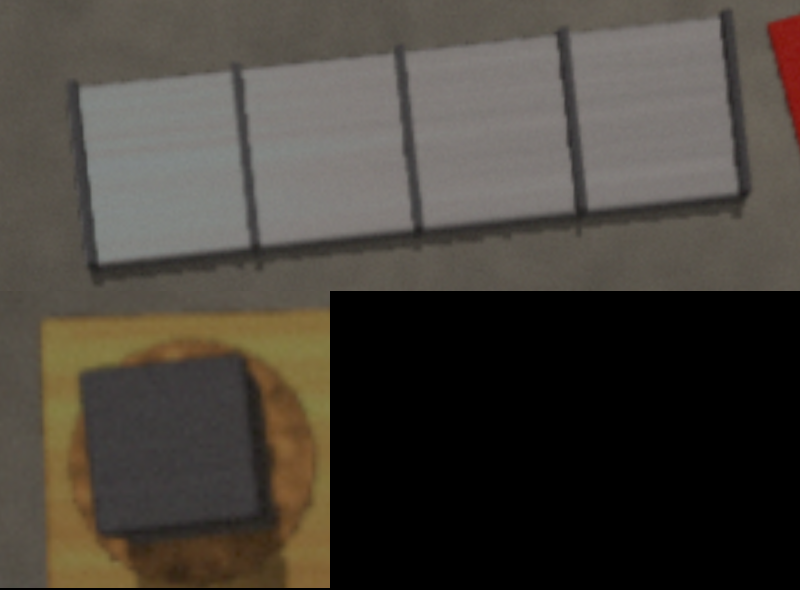

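The rack is centred near (652.5,-75) with yaw 0.11, and the caddy is at (463,48) with yaw about 0.115. One gripper yaw, closing across the row, therefore serves all four containers.

Request:
servo_tool(plan=[{"x":-0.07,"y":-0.06,"spin":0.04,"jaw":1},{"x":-0.14,"y":-0.13,"spin":0.08,"jaw":1},{"x":-0.22,"y":-0.19,"spin":0.12,"jaw":1},{"x":-0.3,"y":-0.26,"spin":0.16,"jaw":1},{"x":-0.38,"y":-0.33,"spin":0.2,"jaw":1},{"x":-0.46,"y":-0.4,"spin":0.24,"jaw":1},{"x":-0.54,"y":-0.47,"spin":0.28,"jaw":1},{"x":-0.61,"y":-0.54,"spin":0.32,"jaw":1},{"x":-0.67,"y":-0.6,"spin":0.36,"jaw":1},{"x":-0.7,"y":-0.63,"spin":0.36,"jaw":1}], newtons=20)

```text
validation failed for argument at $.pl...
```

```bash
cat > go.py <<'E'
import sys,numpy as np
from h import ctrl
s=ctrl.observe();p=s['tool_pos'];y=s['ee_rot'][2]
t=np.array(list(map(float,sys.argv[1:4])));d=t-p
print('t',round(s['time'],2),p.round(1),s['ee_rot'].round(4),round(s['finger_gap'],1),'F',s['ft_force'].round(1))
print('xyz scaled',np.round(np.array([d@[np.cos(y),np.sin(y),0],d@[np.sin(y),-np.cos(y),0],-d[2]])/300,4))
E
python3 go.py 463.3 48.2 187
```

```text
t 0.95 [186.8 543.9 186.9] [ 3.1415 -0.      2.8108] 94.1 F [-0.2 -0.8 -0.6]
xyz scaled [-1.4084e+00 -1.2633e+00 -4.0000e-04]
```

Request:
servo_tool(plan=[{"x":-0.07,"y":-0.06,"z":0,"spin":0.04,"jaw":1},{"x":-0.14,"y":-0.13,"z":0,"spin":0.08,"jaw":1},{"x":-0.22,"y":-0.19,"z":0,"spin":0.12,"jaw":1},{"x":-0.3,"y":-0.26,"z":0,"spin":0.16,"jaw":1},{"x":-0.38,"y":-0.33,"z":0,"spin":0.2,"jaw":1},{"x":-0.46,"y":-0.4,"z":0,"spin":0.24,"jaw":1},{"x":-0.54,"y":-0.47,"z":0,"spin":0.28,"jaw":1},{"x":-0.61,"y":-0.54,"z":0,"spin":0.32,"jaw":1},{"x":-0.67,"y":-0.6,"z":0,"spin":0.36,"jaw":1},{"x":-0.7,"y":-0.63,"z":0,"spin":0.36,"jaw":1}], newtons=20)

```text
time: 1.95
tool_pos: [324.7, 295.4, 187.1]
ee_rot: [3.141, 0.0, 1.678]
ft_force: [-0.0, 0.7, -0.1]
finger_gap: 93.8
grip_force: 0.0
```

```bash
python3 go.py 463.3 48.2 187
```

```text
t 1.95 [324.7 295.4 187.1] [3.1411e+00 2.0000e-04 1.6783e+00] 93.8 F [-0.   0.7 -0.1]
xyz scaled [-8.687e-01  3.711e-01  2.000e-04]
```

Request:
servo_tool(plan=[{"x":-0.1,"y":0.04,"z":0,"spin":0,"jaw":1},{"x":-0.21,"y":0.09,"z":0,"spin":0,"jaw":1},{"x":-0.33,"y":0.14,"z":0,"spin":0,"jaw":1},{"x":-0.45,"y":0.19,"z":0,"spin":0,"jaw":1},{"x":-0.57,"y":0.24,"z":0,"spin":0,"jaw":1},{"x":-0.69,"y":0.29,"z":0,"spin":0,"jaw":1},{"x":-0.79,"y":0.34,"z":0,"spin":0,"jaw":1},{"x":-0.869,"y":0.371,"z":0,"spin":0,"jaw":1},{"x":-0.869,"y":0.371,"z":0.07,"spin":0,"jaw":1},{"x":-0.869,"y":0.371,"z":0.15,"spin":0,"jaw":1}])

```text
time: 2.95
tool_pos: [464.7, 49.4, 142.1]
ee_rot: [3.139, -0.0, 1.681]
ft_force: [-0.6, 1.4, -0.7]
finger_gap: 93.8
grip_force: 0.0
```

```bash
python3 go.py 463.3 48.2 62
python3 - <<'E'
from h import *
snap('top','t1.png');f=snap('side','s1.png')
a=cv2.imread('pics/t1.png')[180:420,180:480];b=cv2.imread('pics/s1.png')[100:400,160:460]
c=np.zeros((400,800,3),np.uint8);c[:320,:400]=cv2.resize(a,(400,320));c[:400,400:]=cv2.resize(b,(400,400));cv2.imwrite('pics/v1.png',c)
E
```

```text
t 2.95 [464.7  49.4 142.1] [ 3.1385e+00 -2.0000e-04  1.6812e+00] 93.8 F [-0.6  1.4 -0.7]
xyz scaled [-0.0035 -0.0052  0.267 ]
```

View pics/v1.png

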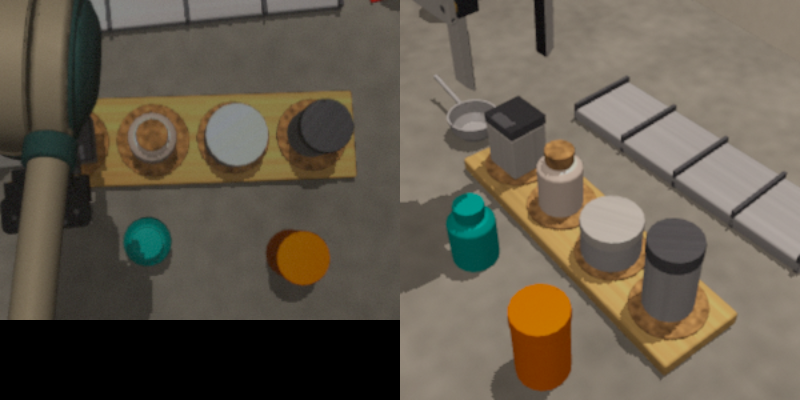

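The fingers hang above the caddy, one on each side of it (crop 463,60 and 543,30), so I'll descend and grip.

Request:
servo_tool(plan=[{"x":-0.003,"y":-0.005,"z":0.06,"spin":0,"jaw":1},{"x":-0.003,"y":-0.005,"z":0.13,"spin":0,"jaw":1},{"x":-0.003,"y":-0.005,"z":0.2,"spin":0,"jaw":1},{"x":-0.003,"y":-0.005,"z":0.25,"spin":0,"jaw":1},{"x":-0.003,"y":-0.005,"z":0.267,"spin":0,"jaw":1},{"x":-0.003,"y":-0.005,"z":0.267,"spin":0,"jaw":0.3},{"x":-0.003,"y":-0.005,"z":0.267,"spin":0,"jaw":-0.2},{"x":-0.003,"y":-0.005,"z":0.267,"spin":0,"jaw":-0.2},{"x":-0.003,"y":-0.005,"z":0.267,"spin":0,"jaw":-0.2},{"x":-0.003,"y":-0.005,"z":0.267,"spin":0,"jaw":-0.2}], newtons=20)

```text
time: 4.05
tool_pos: [462.0, 48.8, 62.3]
ee_rot: [3.141, 0.0, 1.68]
ft_force: [0.4, -0.0, -1.0]
finger_gap: 57.5
grip_force: 0.0
```

Request:
servo_tool(plan=[{"x":0,"y":0,"z":-0.04,"spin":0,"jaw":-0.2},{"x":0,"y":0,"z":-0.1,"spin":0,"jaw":-0.2},{"x":0,"y":0,"z":-0.18,"spin":0,"jaw":-0.2},{"x":0,"y":0,"z":-0.26,"spin":0,"jaw":-0.2},{"x":0,"y":0,"z":-0.34,"spin":0,"jaw":-0.2},{"x":0,"y":0,"z":-0.4,"spin":0,"jaw":-0.2},{"x":0,"y":0,"z":-0.43,"spin":0,"jaw":-0.2},{"x":0,"y":0,"z":-0.43,"spin":0,"jaw":-0.2},{"x":0,"y":0,"z":-0.43,"spin":0,"jaw":-0.2},{"x":0,"y":0,"z":-0.43,"spin":0,"jaw":-0.2}])

```text
time: 5.05
tool_pos: [460.7, 48.8, 189.5]
ee_rot: [-3.139, -0.0, 1.68]
ft_force: [0.6, 0.4, -2.2]
finger_gap: 50.8
grip_force: 19.9
```

```bash
python3 go.py 667.3 -209.2 190
```

```text
t 5.05 [460.7  48.8 189.5] [-3.1390e+00 -5.0000e-04  1.6798e+00] 50.8 F [ 0.6  0.4 -2.2]
xyz scaled [-0.9298  0.5912 -0.0017]
```

The gap was still 57.5 mm at the end of the grip call, so the fingers only closed fully early in the lift. I'll check how high the caddy is held.

Run:
```python
from h import *
f=snap('side','s2.png');print(proj(f,[[460.7,48.8,z] for z in (110,120,130,140,150)]).round())
for o in finder.tip_of('side','square_caddy')[:2]:print(o)
cv2.imwrite('pics/v2.png',cv2.resize(cv2.imread('pics/s2.png')[60:260,160:400],(720,600)))
```

```text
[[243. 178.]
 [243. 173.]
 [242. 167.]
 [242. 162.]
 [241. 156.]]
{'uv': [244.5, 158.3], 'p': 0.87}
```

View pics/v2.png

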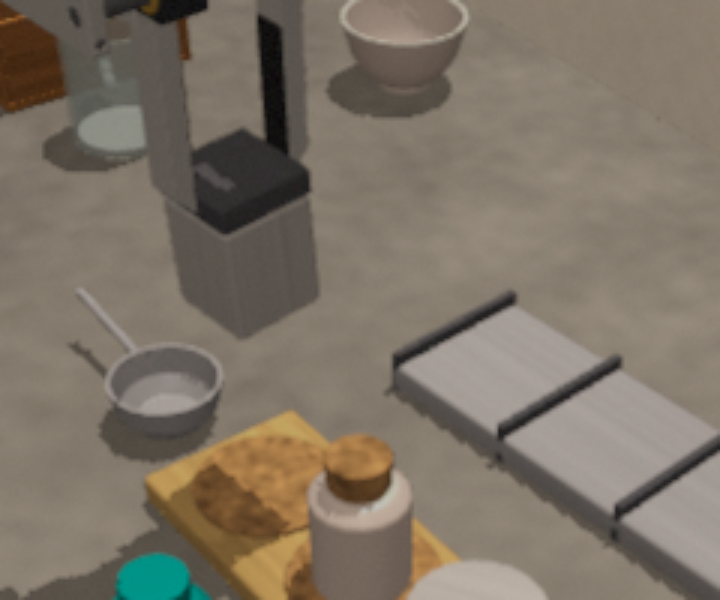

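Run:
```python
from h import *
f=snap('side')
for z in range(120,160,5): print(z,proj(f,[[438.6,21.2,z],[438.6,21.2,z+60]]).round(1).tolist())
```

```text
120 [[239.3, 187.1], [235.8, 152.2]]
125 [[239.0, 184.4], [235.5, 149.1]]
130 [[238.8, 181.6], [235.2, 146.0]]
135 [[238.5, 178.8], [234.9, 142.9]]
140 [[238.2, 175.9], [234.6, 139.7]]
145 [[237.9, 173.1], [234.3, 136.4]]
150 [[237.6, 170.2], [233.9, 133.2]]
155 [[237.3, 167.3], [233.6, 129.9]]
```

The caddy is held upright with its base about 45 mm below the TCP, so I'll carry it to the right-hand place.

Request:
servo_tool(plan=[{"x":-0.06,"y":0.04,"z":0,"spin":0,"jaw":-0.2},{"x":-0.16,"y":0.1,"z":0,"spin":0,"jaw":-0.2},{"x":-0.27,"y":0.17,"z":0,"spin":0,"jaw":-0.2},{"x":-0.38,"y":0.24,"z":0,"spin":0,"jaw":-0.2},{"x":-0.5,"y":0.32,"z":0,"spin":0,"jaw":-0.2},{"x":-0.62,"y":0.39,"z":0,"spin":0,"jaw":-0.2},{"x":-0.74,"y":0.47,"z":0,"spin":0,"jaw":-0.2},{"x":-0.84,"y":0.53,"z":0,"spin":0,"jaw":-0.2},{"x":-0.91,"y":0.58,"z":0,"spin":0,"jaw":-0.2},{"x":-0.93,"y":0.591,"z":0,"spin":0,"jaw":-0.2}])

```text
time: 6.2
tool_pos: [669.5, -211.8, 188.8]
ee_rot: [-3.141, 0.0, 1.678]
ft_force: [-0.4, 0.9, -1.6]
finger_gap: 50.7
grip_force: 19.9
```

```bash
python3 go.py 667.3 -209.2 63
```

```text
t 6.2 [ 669.5 -211.8  188.8] [-3.1407e+00  1.0000e-04  1.6778e+00] 50.7 F [-0.4  0.9 -1.6]
xyz scaled [ 0.0096 -0.0065  0.4192]
```

Request:
servo_tool(plan=[{"x":0.01,"y":-0.006,"z":0.07,"spin":0,"jaw":-0.2},{"x":0.01,"y":-0.006,"z":0.15,"spin":0,"jaw":-0.2},{"x":0.01,"y":-0.006,"z":0.23,"spin":0,"jaw":-0.2},{"x":0.01,"y":-0.006,"z":0.3,"spin":0,"jaw":-0.2},{"x":0.01,"y":-0.006,"z":0.35,"spin":0,"jaw":-0.2},{"x":0.01,"y":-0.006,"z":0.37,"spin":0,"jaw":-0.2},{"x":0.01,"y":-0.006,"z":0.385,"spin":0,"jaw":-0.2},{"x":0.01,"y":-0.006,"z":0.395,"spin":0,"jaw":-0.2},{"x":0.01,"y":-0.006,"z":0.4,"spin":0,"jaw":-0.2},{"x":0.01,"y":-0.006,"z":0.4,"spin":0,"jaw":-0.2}])

```text
time: 7.2
tool_pos: [666.4, -206.5, 71.3]
ee_rot: [3.141, 0.0, 1.68]
ft_force: [-0.5, 0.1, -2.0]
finger_gap: 50.7
grip_force: 19.9
```

Request:
servo_tool(plan=[{"x":0,"y":0,"z":0.004,"spin":0,"jaw":-0.2},{"x":0,"y":0,"z":0.008,"spin":0,"jaw":-0.2},{"x":0,"y":0,"z":0.012,"spin":0,"jaw":-0.2},{"x":0,"y":0,"z":0.015,"spin":0,"jaw":-0.2},{"x":0,"y":0,"z":0.017,"spin":0,"jaw":-0.2},{"x":0,"y":0,"z":0.018,"spin":0,"jaw":-0.2},{"x":0,"y":0,"z":0.019,"spin":0,"jaw":-0.2},{"x":0,"y":0,"z":0.02,"spin":0,"jaw":-0.2},{"x":0,"y":0,"z":0.02,"spin":0,"jaw":-0.2},{"x":0,"y":0,"z":0.02,"spin":0,"jaw":-0.2}])

```text
time: 8.2
tool_pos: [666.2, -206.6, 66.1]
ee_rot: [3.141, 0.001, 1.68]
ft_force: [-1.6, 0.8, 6.1]
finger_gap: 50.6
grip_force: 19.9
```

Contact shows as +6 N, so I'll release, rise, and move toward the jar.

Request:
servo_tool(plan=[{"x":0,"y":0,"z":0,"spin":0,"jaw":0.3},{"x":0,"y":0,"z":0,"spin":0,"jaw":1},{"x":0,"y":0,"z":0,"spin":0,"jaw":1},{"x":0,"y":0,"z":0,"spin":0,"jaw":1},{"x":0,"y":0,"z":0,"spin":0,"jaw":1},{"x":0,"y":0,"z":-0.05,"spin":0,"jaw":1},{"x":0,"y":0,"z":-0.13,"spin":0,"jaw":1},{"x":0,"y":0,"z":-0.22,"spin":0,"jaw":1},{"x":0,"y":0,"z":-0.31,"spin":0,"jaw":1},{"x":0,"y":0,"z":-0.4,"spin":0,"jaw":1}])

```text
time: 9.2
tool_pos: [666.0, -206.4, 185.7]
ee_rot: [-3.141, -0.0, 1.68]
ft_force: [0.6, -0.0, -1.5]
finger_gap: 94.1
grip_force: 0.0
```

```bash
python3 go.py 466 -39.8 190
python3 - <<'E'
from h import *
f=snap('side','s3.png')
for n in('square_caddy','mug','corked_jar'):
  for o in finder.tip_of('side',n)[:2]:print(n,o['p'],back(f,o['uv'],dict(square_caddy=18,mug=5,corked_jar=22)[n]).round(1))
E
```

```text
t 9.2 [ 666.  -206.4  185.7] [-3.1415e+00 -2.0000e-04  1.6798e+00] 94.1 F [ 0.6 -0.  -1.5]
xyz scaled [ 0.6247 -0.6023 -0.0145]
square_caddy 0.66 [ 668.2 -206.8   18. ]
corked_jar 0.97 [466.5 -40.8  22. ]
```

View pics/s3.png

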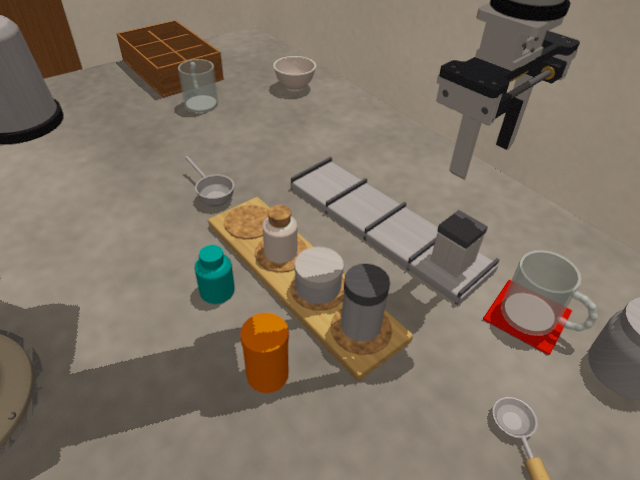

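The caddy stands centred in the rightmost place (458,245) and the mug is untouched. Next is the jar.

Request:
servo_tool(plan=[{"x":0.05,"y":-0.05,"z":-0.01,"spin":0,"jaw":1},{"x":0.13,"y":-0.12,"z":-0.01,"spin":0,"jaw":1},{"x":0.22,"y":-0.21,"z":-0.01,"spin":0,"jaw":1},{"x":0.31,"y":-0.3,"z":-0.01,"spin":0,"jaw":1},{"x":0.4,"y":-0.39,"z":-0.01,"spin":0,"jaw":1},{"x":0.48,"y":-0.47,"z":-0.01,"spin":0,"jaw":1},{"x":0.55,"y":-0.54,"z":-0.01,"spin":0,"jaw":1},{"x":0.6,"y":-0.58,"z":-0.01,"spin":0,"jaw":1},{"x":0.625,"y":-0.602,"z":0,"spin":0,"jaw":1},{"x":0.625,"y":-0.602,"z":0.08,"spin":0,"jaw":1}])

```text
time: 10.4
tool_pos: [467.8, -39.5, 162.1]
ee_rot: [3.136, 0.002, 1.681]
ft_force: [1.3, -0.1, -0.4]
finger_gap: 94.4
grip_force: 0.0
```

```bash
python3 go.py 466 -40 49
```

```text
t 10.4 [467.8 -39.5 162.1] [3.1363e+00 1.8000e-03 1.6807e+00] 94.4 F [ 1.3 -0.1 -0.4]
xyz scaled [-0.0009 -0.006   0.3769]
```

Request:
servo_tool(plan=[{"x":0,"y":0,"z":0.08,"spin":0,"jaw":1},{"x":0,"y":0,"z":0.17,"spin":0,"jaw":1},{"x":0,"y":0,"z":0.26,"spin":0,"jaw":1},{"x":0,"y":0,"z":0.34,"spin":0,"jaw":1},{"x":0,"y":0,"z":0.377,"spin":0,"jaw":0.7},{"x":0,"y":0,"z":0.377,"spin":0,"jaw":-0.2},{"x":0,"y":0,"z":0.377,"spin":0,"jaw":-0.2},{"x":0,"y":0,"z":0.377,"spin":0,"jaw":-0.2},{"x":0,"y":0,"z":0.377,"spin":0,"jaw":-0.2},{"x":0,"y":0,"z":0.377,"spin":0,"jaw":-0.2}], newtons=20)

```text
time: 11.4
tool_pos: [467.0, -39.9, 48.6]
ee_rot: [3.139, 0.001, 1.68]
ft_force: [-0.2, -0.4, 1.6]
finger_gap: 51.0
grip_force: 20.0
```

Request:
servo_tool(plan=[{"x":0,"y":0,"z":0,"spin":0,"jaw":-0.2},{"x":0,"y":0,"z":0,"spin":0,"jaw":-0.2},{"x":0,"y":0,"z":0,"spin":0,"jaw":-0.2},{"x":0,"y":0,"z":-0.04,"spin":0,"jaw":-0.2},{"x":0,"y":0,"z":-0.1,"spin":0,"jaw":-0.2},{"x":0,"y":0,"z":-0.18,"spin":0,"jaw":-0.2},{"x":0,"y":0,"z":-0.26,"spin":0,"jaw":-0.2},{"x":0,"y":0,"z":-0.34,"spin":0,"jaw":-0.2},{"x":0,"y":0,"z":-0.42,"spin":0,"jaw":-0.2},{"x":0,"y":0,"z":-0.47,"spin":0,"jaw":-0.2}])

```text
time: 12.4
tool_pos: [466.3, -39.7, 189.9]
ee_rot: [3.14, 0.0, 1.68]
ft_force: [-0.2, -0.3, -1.3]
finger_gap: 51.2
grip_force: 20.0
```

```bash
python3 go.py 657.4 -119.7 190
```

```text
t 12.4 [466.3 -39.7 189.9] [3.1405e+00 3.0000e-04 1.6798e+00] 51.2 F [-0.2 -0.3 -1.3]
xyz scaled [-3.343e-01  6.041e-01 -3.000e-04]
```

Request:
servo_tool(plan=[{"x":-0.03,"y":0.05,"z":0,"spin":0,"jaw":-0.2},{"x":-0.07,"y":0.13,"z":0,"spin":0,"jaw":-0.2},{"x":-0.12,"y":0.22,"z":0,"spin":0,"jaw":-0.2},{"x":-0.17,"y":0.31,"z":0,"spin":0,"jaw":-0.2},{"x":-0.22,"y":0.4,"z":0,"spin":0,"jaw":-0.2},{"x":-0.27,"y":0.48,"z":0,"spin":0,"jaw":-0.2},{"x":-0.31,"y":0.55,"z":0,"spin":0,"jaw":-0.2},{"x":-0.33,"y":0.59,"z":0,"spin":0,"jaw":-0.2},{"x":-0.334,"y":0.604,"z":0,"spin":0,"jaw":-0.2},{"x":-0.334,"y":0.604,"z":0.05,"spin":0,"jaw":-0.2}])

```text
time: 13.4
tool_pos: [658.5, -119.9, 174.5]
ee_rot: [3.139, 0.001, 1.68]
ft_force: [0.7, -0.0, -1.4]
finger_gap: 50.9
grip_force: 20.0
```

```bash
python3 go.py 657.4 -119.7 45
```

```text
t 13.4 [ 658.5 -119.9  174.5] [3.1390e+00 8.0000e-04 1.6797e+00] 50.9 F [ 0.7 -0.  -1.4]
xyz scaled [ 0.0011 -0.0036  0.4318]
```

Request:
servo_tool(plan=[{"x":0,"y":0,"z":0.08,"spin":0,"jaw":-0.2},{"x":0,"y":0,"z":0.17,"spin":0,"jaw":-0.2},{"x":0,"y":0,"z":0.26,"spin":0,"jaw":-0.2},{"x":0,"y":0,"z":0.34,"spin":0,"jaw":-0.2},{"x":0,"y":0,"z":0.39,"spin":0,"jaw":-0.2},{"x":0,"y":0,"z":0.41,"spin":0,"jaw":-0.2},{"x":0,"y":0,"z":0.42,"spin":0,"jaw":-0.2},{"x":0,"y":0,"z":0.426,"spin":0,"jaw":-0.2},{"x":0,"y":0,"z":0.43,"spin":0,"jaw":-0.2},{"x":0,"y":0,"z":0.43,"spin":0,"jaw":-0.2}])

```text
time: 14.4
tool_pos: [657.6, -119.7, 45.4]
ee_rot: [3.14, 0.0, 1.68]
ft_force: [-0.5, -0.1, -1.5]
finger_gap: 50.9
grip_force: 20.0
```

Request:
servo_tool(plan=[{"x":0,"y":0,"z":0.001,"spin":0,"jaw":-0.2},{"x":0,"y":0,"z":0.003,"spin":0,"jaw":-0.2},{"x":0,"y":0,"z":0.003,"spin":0,"jaw":0.3},{"x":0,"y":0,"z":0.003,"spin":0,"jaw":1},{"x":0,"y":0,"z":0.003,"spin":0,"jaw":1},{"x":0,"y":0,"z":0.003,"spin":0,"jaw":1},{"x":0,"y":0,"z":0.003,"spin":0,"jaw":1},{"x":0,"y":0,"z":0.003,"spin":0,"jaw":1},{"x":0,"y":0,"z":-0.05,"spin":0,"jaw":1},{"x":0,"y":0,"z":-0.12,"spin":0,"jaw":1}])

```text
time: 15.4
tool_pos: [656.1, -119.3, 79.7]
ee_rot: [-3.139, -0.001, 1.68]
ft_force: [-0.3, 0.4, 0.5]
finger_gap: 93.8
grip_force: 0.0
```

Request:
servo_tool(plan=[{"x":0,"y":0,"z":-0.08,"spin":0,"jaw":1},{"x":0,"y":0,"z":-0.18,"spin":0,"jaw":1},{"x":0,"y":0,"z":-0.28,"spin":0,"jaw":1},{"x":0,"y":0,"z":-0.36,"spin":0,"jaw":1},{"x":0.02,"y":-0.05,"z":-0.36,"spin":0,"jaw":1},{"x":0.03,"y":-0.13,"z":-0.36,"spin":0,"jaw":1},{"x":0.04,"y":-0.22,"z":-0.36,"spin":0,"jaw":1},{"x":0.05,"y":-0.31,"z":-0.36,"spin":0,"jaw":1},{"x":0.06,"y":-0.4,"z":-0.36,"spin":0,"jaw":1},{"x":0.06,"y":-0.45,"z":-0.36,"spin":0,"jaw":1}])

```text
time: 16.4
tool_pos: [519.0, -116.0, 188.8]
ee_rot: [-3.141, -0.0, 1.68]
ft_force: [0.2, -0.6, -0.2]
finger_gap: 94.0
grip_force: 0.0
```

```bash
python3 go.py 471 -129 190
python3 - <<'E'
from h import *
f=snap('side','s4.png')
for n in('flat_tin','corked_jar'):
  for o in finder.tip_of('side',n)[:2]:print(n,o['p'],back(f,o['uv'],22 if n[0]=='f' else 18).round(1))
E
```

```text
t 16.4 [ 519.  -116.   188.8] [-3.1409e+00 -3.0000e-04  1.6799e+00] 94.0 F [ 0.2 -0.6 -0.2]
xyz scaled [-0.0255 -0.1636 -0.0039]
corked_jar 0.84 [349.8 -46.5  18. ]
corked_jar 0.56 [ 655.3 -118.1   18. ]
```

View pics/s4.png

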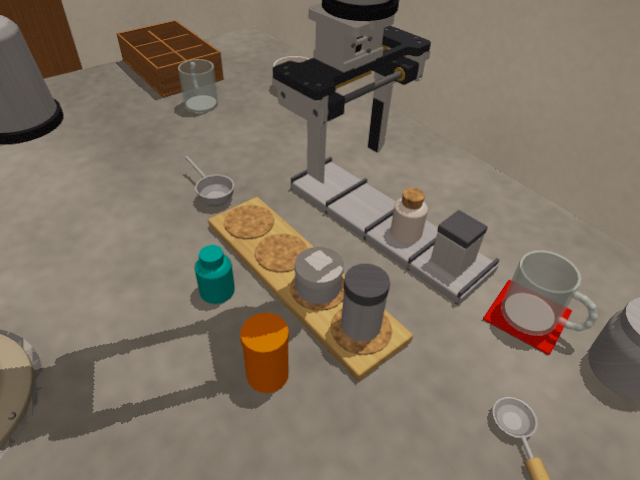

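The jar stands in the second place from the right (408,220). Next is the flat tin.

Request:
servo_tool(plan=[{"x":-0.01,"y":-0.05,"z":0,"spin":0,"jaw":1},{"x":-0.02,"y":-0.12,"z":0,"spin":0,"jaw":1},{"x":-0.025,"y":-0.164,"z":0,"spin":0,"jaw":1},{"x":-0.025,"y":-0.164,"z":0,"spin":0,"jaw":1},{"x":-0.025,"y":-0.164,"z":0.06,"spin":0,"jaw":1},{"x":-0.025,"y":-0.164,"z":0.14,"spin":0,"jaw":1},{"x":-0.025,"y":-0.164,"z":0.22,"spin":0,"jaw":1},{"x":-0.025,"y":-0.164,"z":0.3,"spin":0,"jaw":1},{"x":-0.025,"y":-0.164,"z":0.33,"spin":0,"jaw":1},{"x":-0.025,"y":-0.164,"z":0.33,"spin":0,"jaw":1}])

```text
time: 17.55
tool_pos: [472.7, -128.9, 88.6]
ee_rot: [-3.14, -0.001, 1.68]
ft_force: [-0.2, 0.1, -0.1]
finger_gap: 94.5
grip_force: 0.0
```

Request:
servo_tool(plan=[{"x":0,"y":0,"z":0.05,"spin":0,"jaw":1},{"x":0,"y":0,"z":0.09,"spin":0,"jaw":1},{"x":0,"y":0,"z":0.12,"spin":0,"jaw":1},{"x":0,"y":0,"z":0.129,"spin":0,"jaw":1},{"x":0,"y":0,"z":0.129,"spin":0,"jaw":0.1},{"x":0,"y":0,"z":0.129,"spin":0,"jaw":0.1},{"x":0,"y":0,"z":0.129,"spin":0,"jaw":0.1},{"x":0,"y":0,"z":0.129,"spin":0,"jaw":0.1},{"x":0,"y":0,"z":0.129,"spin":0,"jaw":0.1},{"x":0,"y":0,"z":0.129,"spin":0,"jaw":0.1}], newtons=20)

```text
time: 18.55
tool_pos: [473.2, -129.4, 51.7]
ee_rot: [3.141, 0.001, 1.68]
ft_force: [-1.1, 0.5, 5.6]
finger_gap: 52.6
grip_force: 2.8
```

The gap of 52.6 mm is wrong for a 68 mm lid, so I'll look.

Run:
```python
from h import *
f=snap('side','s5.png');g=snap('top','t5.png')
a=cv2.imread('pics/s5.png')[130:370,220:480];b=cv2.imread('pics/t5.png')[180:350,260:460]
c=np.zeros((400,800,3),np.uint8);c[:400,:430]=cv2.resize(a,(430,400));c[:314,430:]=cv2.resize(b,(370,314));cv2.imwrite('pics/v5.png',c)
```

```text
(no output)
```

View pics/v5.png

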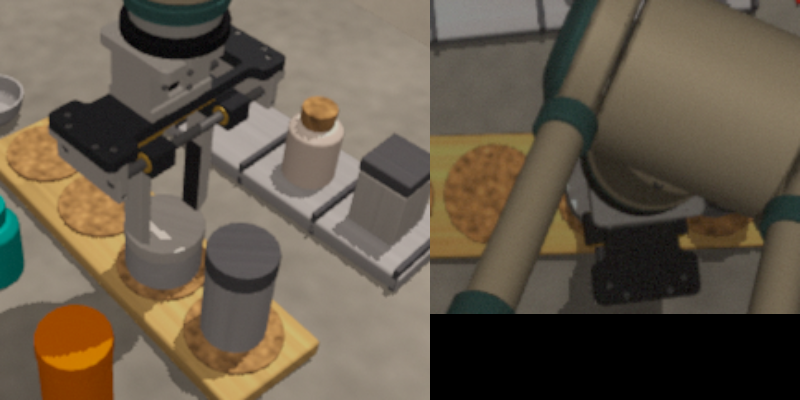

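Run:
```python
from h import *
f=snap('side')
print(ctrl.observe()['finger_gap'],ctrl.observe()['tool_pos'],ctrl.observe()['grip_force'],ctrl.observe()['ft_force'])
for o in finder.search_frame('side','flat_tin')[:2]: print(o)
for o in finder.tip_of('side','flat_tin')[:2]: print(o,back(f,o['uv'],22))
a=np.linspace(0,2*np.pi,100)
im=cv2.imread('pics/s5.png').copy()
for z,r in((70,34),(22,33)):
    p=proj(f,np.c_[471+r*np.cos(a),-129.5+r*np.sin(a),0*a+z]);cv2.polylines(im,[np.int32(p*16)],True,(0,255,0),1,cv2.LINE_AA,4)
cv2.imwrite('pics/v6.png',cv2.resize(im[200:330,250:400],(690,600),interpolation=cv2.INTER_CUBIC))
```

```text
51.71696175068109 [ 473.15154117 -129.40452825   51.6515408 ] 2.8908435683115385 [-1.62319944 -0.10537276  5.29415569]
{'rect': [320.6, 277.4, 51.1, 54.9], 'p': 0.81}
{'uv': [316.3, 285.8], 'p': 0.59} [ 468.78698406 -127.61222743   22.        ]
```

View pics/v6.png

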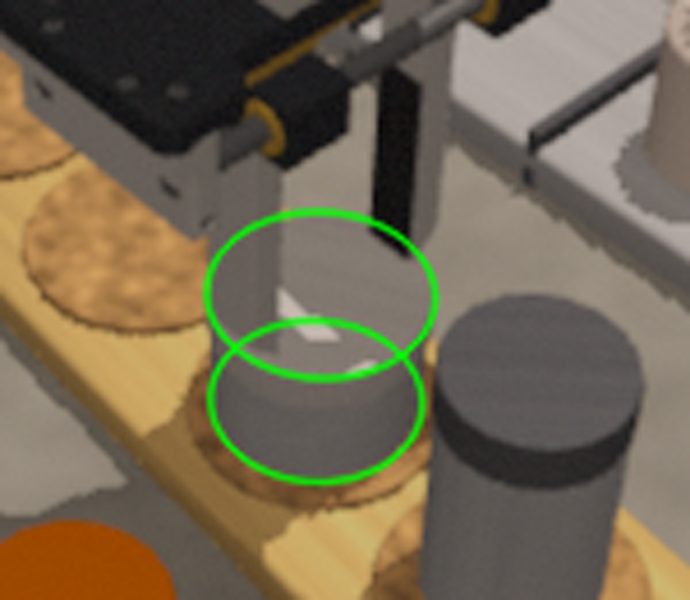

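Run:
```python
from h import *
f=snap('side')
u=np.array([np.cos(.11),np.sin(.11),0]);v=np.array([-u[1],u[0],0]);c=np.array([473.2,-129.4,0])
for g in(52,68,94):
  for s in(-1,1):
    P=[c+s*u*(g/2+t)+w*v+[0,0,38] for t in(0,12) for w in(-8,8)]
    print(g,s,((proj(f,P)-[250,200])*4.6).round().tolist())
```

```text
52 -1 [[277.0, 416.0], [241.0, 386.0], [248.0, 437.0], [212.0, 406.0]]
52 1 [[399.0, 330.0], [363.0, 302.0], [426.0, 311.0], [390.0, 284.0]]
68 -1 [[258.0, 430.0], [222.0, 399.0], [228.0, 451.0], [192.0, 420.0]]
68 1 [[417.0, 317.0], [381.0, 290.0], [444.0, 299.0], [408.0, 272.0]]
94 -1 [[225.0, 452.0], [189.0, 421.0], [195.0, 474.0], [159.0, 442.0]]
94 1 [[446.0, 297.0], [410.0, 270.0], [472.0, 279.0], [436.0, 252.0]]
```

The image shows the fingers apparently sunk into the lid, with the tin still upright and in place. I'll open and re-check before lifting.

Request:
servo_tool(plan=[{"x":0,"y":0,"z":0,"spin":0,"jaw":0.2},{"x":0,"y":0,"z":0,"spin":0,"jaw":0.3},{"x":0,"y":0,"z":0,"spin":0,"jaw":0.4},{"x":0,"y":0,"z":0,"spin":0,"jaw":0.5},{"x":0,"y":0,"z":0,"spin":0,"jaw":0.7},{"x":0,"y":0,"z":0,"spin":0,"jaw":1},{"x":0,"y":0,"z":0,"spin":0,"jaw":1},{"x":0,"y":0,"z":0,"spin":0,"jaw":1},{"x":0,"y":0,"z":0,"spin":0,"jaw":1},{"x":0,"y":0,"z":0,"spin":0,"jaw":1}])

```text
time: 19.85
tool_pos: [472.6, -129.1, 50.7]
ee_rot: [-3.141, -0.0, 1.68]
ft_force: [0.3, 0.4, -0.4]
finger_gap: 94.0
grip_force: 0.0
```

Run:
```python
from h import *
f=snap('side','s7.png')
for o in finder.search_frame('side','flat_tin')[:2]: print(o)
for o in finder.tip_of('side','flat_tin')[:2]: print(o,back(f,o['uv'],22))
a=np.linspace(0,2*np.pi,100)
im=cv2.imread('pics/s7.png').copy()
cv2.imwrite('pics/v7.png',cv2.resize(im[200:330,250:400],(690,600),interpolation=cv2.INTER_CUBIC))
```

```text
{'rect': [320.9, 276.9, 49.7, 59.9], 'p': 0.91}
{'uv': [317.7, 286.2], 'p': 0.77} [ 469.96094706 -129.39108604   22.        ]
```

View pics/v7.png

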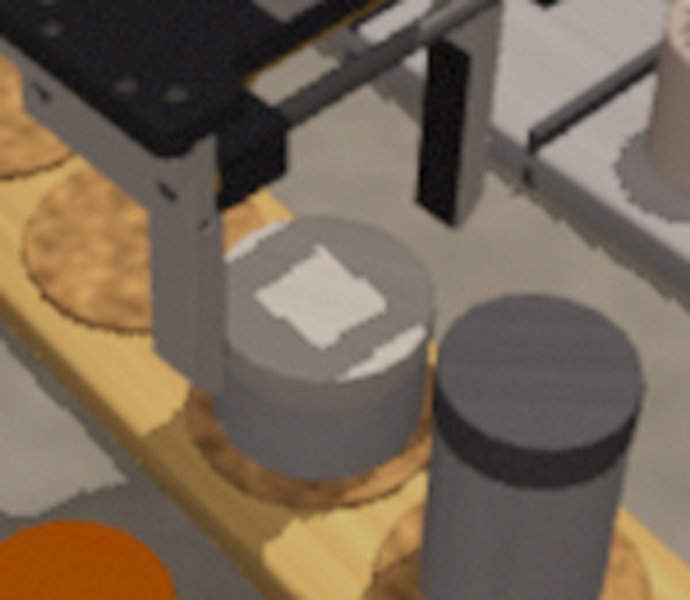

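Run:
```python
from h import *
f=snap('side')
u=np.array([np.cos(.11),np.sin(.11),0]);v=np.array([-u[1],u[0],0]);c=np.array([472.6,-129.1,0])
for z in(38,50,60,70):
  P=[c+s*u*(47+t)+w*v+[0,0,z] for s in(-1,1) for t in (0,12) for w in(-8,8)]
  print(z,((proj(f,P)-[250,200])*4.6).round().tolist())
s=ctrl.observe();print(s['qpos'],s['tool_pos'])
```

```text
38 [[223.0, 453.0], [187.0, 422.0], [193.0, 474.0], [157.0, 443.0], [444.0, 298.0], [408.0, 270.0], [470.0, 279.0], [434.0, 253.0]]
50 [[223.0, 426.0], [187.0, 395.0], [192.0, 448.0], [156.0, 416.0], [446.0, 271.0], [410.0, 244.0], [473.0, 253.0], [436.0, 226.0]]
60 [[223.0, 404.0], [187.0, 373.0], [192.0, 425.0], [156.0, 394.0], [449.0, 249.0], [412.0, 222.0], [475.0, 230.0], [439.0, 204.0]]
70 [[223.0, 381.0], [186.0, 350.0], [192.0, 402.0], [155.0, 371.0], [451.0, 226.0], [414.0, 199.0], [478.0, 208.0], [441.0, 181.0]]
[-4.08830809e-01  2.70698961e-01  1.88779799e+00  1.28994874e-04
  9.83259763e-01 -5.17880585e-01] [ 472.88912142 -129.194294     50.88960785]
```

Both fingertips project at z≈69 with the TCP reading 51. The real tips are therefore about 33 mm shorter than stated, and the fingers closed on top of the lid. The tin is unharmed, so I'll go 33 mm lower.

Request:
servo_tool(plan=[{"x":0,"y":0,"z":0.03,"spin":0,"jaw":1},{"x":0,"y":0,"z":0.06,"spin":0,"jaw":1},{"x":0,"y":0,"z":0.09,"spin":0,"jaw":1},{"x":0,"y":0,"z":0.11,"spin":0,"jaw":1},{"x":0,"y":0,"z":0.11,"spin":0,"jaw":0.3},{"x":0,"y":0,"z":0.11,"spin":0,"jaw":0.3},{"x":0,"y":0,"z":0.11,"spin":0,"jaw":0.3},{"x":0,"y":0,"z":0.11,"spin":0,"jaw":0.3},{"x":0,"y":0,"z":0.11,"spin":0,"jaw":0.1},{"x":0,"y":0,"z":0.11,"spin":0,"jaw":0.1}], newtons=20)

```text
time: 21.05
tool_pos: [473.1, -129.3, 18.2]
ee_rot: [3.141, 0.0, 1.68]
ft_force: [-0.3, 0.1, 0.8]
finger_gap: 67.5
grip_force: 20.0
```

Gap 67.5 mm at 20 N, a firm grip. I'll lift and carry.

Request:
servo_tool(plan=[{"x":0,"y":0,"z":-0.04,"spin":0,"jaw":0.1},{"x":0,"y":0,"z":-0.1,"spin":0,"jaw":0.1},{"x":0,"y":0,"z":-0.18,"spin":0,"jaw":0.1},{"x":0,"y":0,"z":-0.26,"spin":0,"jaw":0.1},{"x":0,"y":0,"z":-0.34,"spin":0,"jaw":0.1},{"x":0,"y":0,"z":-0.4,"spin":0,"jaw":0.1},{"x":0,"y":0,"z":-0.43,"spin":0,"jaw":0.1},{"x":0,"y":0,"z":-0.43,"spin":0,"jaw":0.1},{"x":0,"y":0,"z":-0.43,"spin":0,"jaw":0.1},{"x":0,"y":0,"z":-0.43,"spin":0,"jaw":0.1}])

```text
time: 22.05
tool_pos: [472.0, -128.9, 145.7]
ee_rot: [-3.139, -0.001, 1.68]
ft_force: [-0.2, 0.1, -2.2]
finger_gap: 67.4
grip_force: 20.0
```

```bash
python3 go.py 647.6 -30.3 147
```

```text
t 22.05 [ 472.  -128.9  145.7] [-3.1394e+00 -1.3000e-03  1.6798e+00] 67.4 F [-0.2  0.1 -2.2]
xyz scaled [ 0.2629  0.6174 -0.0043]
```

Request:
servo_tool(plan=[{"x":0.02,"y":0.05,"z":0,"spin":0,"jaw":0.1},{"x":0.06,"y":0.13,"z":0,"spin":0,"jaw":0.1},{"x":0.1,"y":0.22,"z":0,"spin":0,"jaw":0.1},{"x":0.14,"y":0.31,"z":0,"spin":0,"jaw":0.1},{"x":0.18,"y":0.4,"z":0,"spin":0,"jaw":0.1},{"x":0.21,"y":0.49,"z":0,"spin":0,"jaw":0.1},{"x":0.24,"y":0.56,"z":0,"spin":0,"jaw":0.1},{"x":0.26,"y":0.6,"z":0,"spin":0,"jaw":0.1},{"x":0.263,"y":0.615,"z":0,"spin":0,"jaw":0.1},{"x":0.263,"y":0.615,"z":0,"spin":0,"jaw":0.1}])

```text
time: 23.05
tool_pos: [647.7, -30.4, 146.2]
ee_rot: [-3.14, -0.0, 1.68]
ft_force: [-0.3, -1.0, -2.5]
finger_gap: 67.6
grip_force: 20.0
```

```bash
python3 go.py 647.6 -30.3 14
```

```text
t 23.05 [647.7 -30.4 146.2] [-3.1403e+00 -2.0000e-04  1.6804e+00] 67.6 F [-0.3 -1.  -2.5]
xyz scaled [ 4.000e-04 -4.000e-04  4.408e-01]
```

Request:
servo_tool(plan=[{"x":0,"y":0,"z":0.08,"spin":0,"jaw":0.1},{"x":0,"y":0,"z":0.17,"spin":0,"jaw":0.1},{"x":0,"y":0,"z":0.26,"spin":0,"jaw":0.1},{"x":0,"y":0,"z":0.34,"spin":0,"jaw":0.1},{"x":0,"y":0,"z":0.39,"spin":0,"jaw":0.1},{"x":0,"y":0,"z":0.42,"spin":0,"jaw":0.1},{"x":0,"y":0,"z":0.43,"spin":0,"jaw":0.1},{"x":0,"y":0,"z":0.436,"spin":0,"jaw":0.1},{"x":0,"y":0,"z":0.44,"spin":0,"jaw":0.1},{"x":0,"y":0,"z":0.44,"spin":0,"jaw":0.1}])

```text
time: 24.05
tool_pos: [648.3, -30.8, 15.7]
ee_rot: [3.14, 0.0, 1.68]
ft_force: [-0.2, 0.2, -1.5]
finger_gap: 66.9
grip_force: 20.0
```

Request:
servo_tool(plan=[{"x":0,"y":0,"z":0.001,"spin":0,"jaw":0.1},{"x":0,"y":0,"z":0.003,"spin":0,"jaw":0.1},{"x":0,"y":0,"z":0.003,"spin":0,"jaw":0.5},{"x":0,"y":0,"z":0.003,"spin":0,"jaw":1},{"x":0,"y":0,"z":0.003,"spin":0,"jaw":1},{"x":0,"y":0,"z":0.003,"spin":0,"jaw":1},{"x":0,"y":0,"z":0.003,"spin":0,"jaw":1},{"x":0,"y":0,"z":0.003,"spin":0,"jaw":1},{"x":0,"y":0,"z":-0.05,"spin":0,"jaw":1},{"x":0,"y":0,"z":-0.12,"spin":0,"jaw":1}])

```text
time: 25.05
tool_pos: [646.6, -30.5, 50.1]
ee_rot: [-3.139, -0.001, 1.68]
ft_force: [0.0, -0.4, 0.1]
finger_gap: 93.6
grip_force: 0.0
```

Request:
servo_tool(plan=[{"x":0,"y":0,"z":-0.08,"spin":0,"jaw":1},{"x":0,"y":0,"z":-0.17,"spin":0,"jaw":1},{"x":0,"y":0,"z":-0.26,"spin":0,"jaw":1},{"x":0,"y":0,"z":-0.33,"spin":0,"jaw":1},{"x":0,"y":-0.05,"z":-0.36,"spin":0,"jaw":1},{"x":0,"y":-0.12,"z":-0.36,"spin":0,"jaw":1},{"x":0,"y":-0.21,"z":-0.36,"spin":0,"jaw":1},{"x":0,"y":-0.3,"z":-0.36,"spin":0,"jaw":1},{"x":0,"y":-0.37,"z":-0.36,"spin":0,"jaw":1},{"x":0,"y":-0.4,"z":-0.36,"spin":0,"jaw":1}])

```text
time: 26.05
tool_pos: [524.8, -43.6, 158.4]
ee_rot: [-3.139, -0.001, 1.679]
ft_force: [0.3, 0.4, -0.9]
finger_gap: 93.8
grip_force: 0.0
```

```bash
python3 go.py 475 -219.5 155
python3 - <<'E'
from h import *
f=snap('side','s8.png')
for n,z in(('flat_tin',18),('tall_tin',22)):
  for o in finder.tip_of('side',n)[:2]:print(n,o['p'],back(f,o['uv'],z).round(1))
E
```

```text
t 26.05 [524.8 -43.6 158.4] [-3.1388e+00 -7.0000e-04  1.6795e+00] 93.8 F [ 0.3  0.4 -0.9]
xyz scaled [-0.5649 -0.2287  0.0112]
tall_tin 0.95 [ 336.  -204.6   22. ]
tall_tin 0.6 [ 480. -216.   22.]
```

View pics/s8.png

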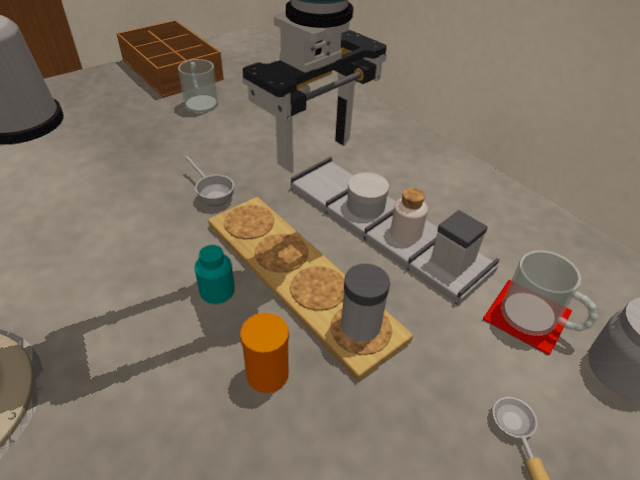

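The flat tin stands centred in the third place from the right (368,196). The tall tin is last.

Request:
servo_tool(plan=[{"x":-0.05,"y":-0.02,"z":0,"spin":0,"jaw":1},{"x":-0.12,"y":-0.05,"z":0,"spin":0,"jaw":1},{"x":-0.21,"y":-0.08,"z":0,"spin":0,"jaw":1},{"x":-0.3,"y":-0.12,"z":0,"spin":0,"jaw":1},{"x":-0.39,"y":-0.16,"z":0,"spin":0,"jaw":1},{"x":-0.47,"y":-0.19,"z":0,"spin":0,"jaw":1},{"x":-0.53,"y":-0.21,"z":0,"spin":0,"jaw":1},{"x":-0.565,"y":-0.226,"z":0,"spin":0,"jaw":1},{"x":-0.565,"y":-0.226,"z":0,"spin":0,"jaw":1},{"x":-0.565,"y":-0.226,"z":0,"spin":0,"jaw":1}])

```text
time: 27.2
tool_pos: [480.0, -219.2, 158.7]
ee_rot: [3.141, -0.001, 1.68]
ft_force: [-0.8, -0.2, -0.4]
finger_gap: 93.9
grip_force: 0.0
```

```bash
python3 go.py 476 -219 34
```

```text
t 27.2 [ 480.  -219.2  158.7] [ 3.1415e+00 -1.0000e-03  1.6796e+00] 93.9 F [-0.8 -0.2 -0.4]
xyz scaled [ 0.002  -0.013   0.4156]
```

Request:
servo_tool(plan=[{"x":0,"y":-0.01,"z":0.06,"spin":0,"jaw":1},{"x":0,"y":-0.01,"z":0.14,"spin":0,"jaw":1},{"x":0,"y":-0.01,"z":0.22,"spin":0,"jaw":1},{"x":0,"y":-0.01,"z":0.3,"spin":0,"jaw":1},{"x":0,"y":-0.01,"z":0.37,"spin":0,"jaw":1},{"x":0,"y":-0.01,"z":0.41,"spin":0,"jaw":1},{"x":0,"y":-0.01,"z":0.415,"spin":0,"jaw":0.5},{"x":0,"y":-0.01,"z":0.415,"spin":0,"jaw":-0.1},{"x":0,"y":-0.01,"z":0.415,"spin":0,"jaw":-0.1},{"x":0,"y":-0.01,"z":0.415,"spin":0,"jaw":-0.1}], newtons=20)

```text
time: 28.2
tool_pos: [477.4, -220.4, 35.5]
ee_rot: [3.14, 0.001, 1.68]
ft_force: [0.2, -0.1, -0.3]
finger_gap: 65.2
grip_force: 0.0
```

Request:
servo_tool(plan=[{"x":0,"y":0,"z":0,"spin":0,"jaw":-0.1},{"x":0,"y":0,"z":0,"spin":0,"jaw":-0.1},{"x":0,"y":0,"z":0,"spin":0,"jaw":-0.1},{"x":0,"y":0,"z":0,"spin":0,"jaw":-0.1},{"x":0,"y":0,"z":0,"spin":0,"jaw":-0.1},{"x":0,"y":0,"z":-0.01,"spin":0,"jaw":-0.1},{"x":0,"y":0,"z":-0.03,"spin":0,"jaw":-0.1},{"x":0,"y":0,"z":-0.07,"spin":0,"jaw":-0.1},{"x":0,"y":0,"z":-0.12,"spin":0,"jaw":-0.1},{"x":0,"y":0,"z":-0.18,"spin":0,"jaw":-0.1}])

```text
time: 29.2
tool_pos: [476.2, -219.7, 89.1]
ee_rot: [-3.141, -0.001, 1.68]
ft_force: [0.6, 0.2, -1.8]
finger_gap: 55.3
grip_force: 20.0
```

Request:
servo_tool(plan=[{"x":0,"y":0,"z":-0.07,"spin":0,"jaw":-0.1},{"x":0,"y":0,"z":-0.14,"spin":0,"jaw":-0.1},{"x":0,"y":0,"z":-0.21,"spin":0,"jaw":-0.1},{"x":0,"y":0,"z":-0.26,"spin":0,"jaw":-0.1},{"x":0,"y":0,"z":-0.28,"spin":0,"jaw":-0.1},{"x":0,"y":0,"z":-0.28,"spin":0,"jaw":-0.1},{"x":0,"y":0,"z":-0.28,"spin":0,"jaw":-0.1},{"x":0,"y":0,"z":-0.28,"spin":0,"jaw":-0.1},{"x":0,"y":0,"z":-0.28,"spin":0,"jaw":-0.1},{"x":0,"y":0,"z":-0.28,"spin":0,"jaw":-0.1}])

```text
time: 30.2
tool_pos: [476.3, -219.8, 171.8]
ee_rot: [-3.141, -0.001, 1.68]
ft_force: [0.4, 0.4, -2.5]
finger_gap: 55.3
grip_force: 20.0
```

```bash
python3 go.py 637.7 59.2 170
```

```text
t 30.2 [ 476.3 -219.8  171.8] [-3.1406e+00 -9.0000e-04  1.6798e+00] 55.3 F [ 0.4  0.4 -2.5]
xyz scaled [0.8659 0.6361 0.0061]
```

Request:
servo_tool(plan=[{"x":0.06,"y":0.04,"z":0,"spin":0,"jaw":-0.1},{"x":0.15,"y":0.11,"z":0,"spin":0,"jaw":-0.1},{"x":0.25,"y":0.18,"z":0,"spin":0,"jaw":-0.1},{"x":0.36,"y":0.26,"z":0,"spin":0,"jaw":-0.1},{"x":0.47,"y":0.35,"z":0,"spin":0,"jaw":-0.1},{"x":0.58,"y":0.43,"z":0,"spin":0,"jaw":-0.1},{"x":0.69,"y":0.51,"z":0,"spin":0,"jaw":-0.1},{"x":0.79,"y":0.58,"z":0,"spin":0,"jaw":-0.1},{"x":0.85,"y":0.62,"z":0,"spin":0,"jaw":-0.1},{"x":0.866,"y":0.636,"z":0,"spin":0,"jaw":-0.1}])

```text
time: 31.2
tool_pos: [638.6, 61.5, 171.7]
ee_rot: [-3.141, -0.001, 1.683]
ft_force: [0.6, -0.0, -2.2]
finger_gap: 55.3
grip_force: 20.0
```

Request:
servo_tool(plan=[{"x":0,"y":0,"z":0,"spin":0,"jaw":-0.1},{"x":0,"y":0,"z":0,"spin":0,"jaw":-0.1},{"x":0,"y":0,"z":0.04,"spin":0,"jaw":-0.1},{"x":0,"y":0,"z":0.1,"spin":0,"jaw":-0.1},{"x":0,"y":0,"z":0.17,"spin":0,"jaw":-0.1},{"x":0,"y":0,"z":0.24,"spin":0,"jaw":-0.1},{"x":0,"y":0,"z":0.3,"spin":0,"jaw":-0.1},{"x":0,"y":0,"z":0.34,"spin":0,"jaw":-0.1},{"x":0,"y":0,"z":0.36,"spin":0,"jaw":-0.1},{"x":0,"y":0,"z":0.36,"spin":0,"jaw":-0.1}])

```text
time: 32.2
tool_pos: [637.3, 58.5, 63.6]
ee_rot: [-3.14, -0.0, 1.679]
ft_force: [1.0, 0.4, -1.0]
finger_gap: 55.4
grip_force: 20.0
```

```bash
python3 go.py 637.7 59.2 30
```

```text
t 32.2 [637.3  58.5  63.6] [-3.1400e+00 -2.0000e-04  1.6792e+00] 55.4 F [ 1.   0.4 -1. ]
xyz scaled [0.0021 0.0016 0.1122]
```

Request:
servo_tool(plan=[{"x":0,"y":0,"z":0.04,"spin":0,"jaw":-0.1},{"x":0,"y":0,"z":0.07,"spin":0,"jaw":-0.1},{"x":0,"y":0,"z":0.09,"spin":0,"jaw":-0.1},{"x":0,"y":0,"z":0.1,"spin":0,"jaw":-0.1},{"x":0,"y":0,"z":0.105,"spin":0,"jaw":-0.1},{"x":0,"y":0,"z":0.109,"spin":0,"jaw":-0.1},{"x":0,"y":0,"z":0.112,"spin":0,"jaw":-0.1},{"x":0,"y":0,"z":0.112,"spin":0,"jaw":-0.1},{"x":0,"y":0,"z":0.112,"spin":0,"jaw":-0.1},{"x":0,"y":0,"z":0.112,"spin":0,"jaw":-0.1}])

```text
time: 33.2
tool_pos: [638.3, 59.0, 31.2]
ee_rot: [3.141, 0.0, 1.68]
ft_force: [-0.7, -0.7, -0.0]
finger_gap: 55.5
grip_force: 20.0
```

Request:
servo_tool(plan=[{"x":0,"y":0,"z":0.001,"spin":0,"jaw":-0.1},{"x":0,"y":0,"z":0.002,"spin":0,"jaw":-0.1},{"x":0,"y":0,"z":0.002,"spin":0,"jaw":0.3},{"x":0,"y":0,"z":0.002,"spin":0,"jaw":0.9},{"x":0,"y":0,"z":0.002,"spin":0,"jaw":1},{"x":0,"y":0,"z":0.002,"spin":0,"jaw":1},{"x":0,"y":0,"z":0.002,"spin":0,"jaw":1},{"x":0,"y":0,"z":0.002,"spin":0,"jaw":1},{"x":0,"y":0,"z":-0.04,"spin":0,"jaw":1},{"x":0,"y":0,"z":-0.1,"spin":0,"jaw":1}])

```text
time: 34.2
tool_pos: [637.2, 59.0, 60.8]
ee_rot: [-3.139, -0.0, 1.68]
ft_force: [0.3, 0.5, 0.3]
finger_gap: 93.6
grip_force: 0.0
```

Request:
servo_tool(plan=[{"x":0,"y":0,"z":-0.07,"spin":0,"jaw":1},{"x":0,"y":0,"z":-0.15,"spin":0,"jaw":1},{"x":0,"y":0,"z":-0.23,"spin":0,"jaw":1},{"x":0,"y":0,"z":-0.31,"spin":0,"jaw":1},{"x":0,"y":0,"z":-0.37,"spin":0,"jaw":1},{"x":0.05,"y":-0.05,"z":-0.39,"spin":0,"jaw":1},{"x":0.13,"y":-0.13,"z":-0.39,"spin":0,"jaw":1},{"x":0.22,"y":-0.22,"z":-0.39,"spin":0,"jaw":1},{"x":0.32,"y":-0.32,"z":-0.39,"spin":0,"jaw":1},{"x":0.42,"y":-0.42,"z":-0.39,"spin":0,"jaw":1}])

```text
time: 35.2
tool_pos: [495.6, 171.9, 177.5]
ee_rot: [-3.14, -0.001, 1.679]
ft_force: [0.0, -0.0, 0.5]
finger_gap: 94.5
grip_force: 0.0
```

Request:
servo_tool(plan=[{"x":0.1,"y":-0.1,"z":0,"spin":0,"jaw":1},{"x":0.2,"y":-0.2,"z":0,"spin":0,"jaw":1},{"x":0.3,"y":-0.3,"z":0,"spin":0,"jaw":1},{"x":0.37,"y":-0.37,"z":0,"spin":0,"jaw":1},{"x":0.4,"y":-0.4,"z":0,"spin":0,"jaw":1},{"x":0.4,"y":-0.4,"z":0,"spin":0,"jaw":1},{"x":0.4,"y":-0.4,"z":0,"spin":0,"jaw":1},{"x":0.4,"y":-0.4,"z":0,"spin":0,"jaw":1},{"x":0.4,"y":-0.4,"z":0,"spin":0,"jaw":1},{"x":0.4,"y":-0.4,"z":0,"spin":0,"jaw":1}])

```text
time: 36.2
tool_pos: [367.4, 276.3, 177.7]
ee_rot: [-3.141, 0.0, 1.678]
ft_force: [0.2, -0.2, 0.0]
finger_gap: 94.3
grip_force: 0.0
```

Run:
```python
from h import *
T=dict(square_caddy=-135,corked_jar=-45,flat_tin=45,tall_tin=135)
rc=np.array([652.5,-75]);u=np.array([np.cos(.11),np.sin(.11)]);v=np.array([-u[1],u[0]])
for c in('top','side'):
    f=snap(c,c+'9.png')
    for n in T:
        for o in finder.tip_of(c,n)[:3]:
            d=back(f,o['uv'],18)[:2]-rc
            if abs(d@u)<60: print(c,n,round(o['p'],2),'rack xy',round(d@u,1),round(d@v,1),'goal',T[n])
    for o in finder.tip_of(c,'mug')[:1]: print('mug',back(f,o['uv'],5).round(1))
a=cv2.imread('pics/top9.png')[90:230,180:540];b=cv2.imread('pics/side9.png')[130:350,260:600]
cv2.imwrite('pics/v9.png',np.vstack([cv2.resize(a,(640,250)),cv2.resize(b,(640,350))[:345]]))
```

```text
top square_caddy 0.85 rack xy 1.0 -134.3 goal -135
top corked_jar 0.75 rack xy -2.9 -39.4 goal -45
top flat_tin 0.6 rack xy 2.1 42.0 goal 45
top tall_tin 0.63 rack xy -3.3 134.9 goal 135
mug [ 690.9 -333.2    5. ]
side square_caddy 0.85 rack xy 3.9 -134.3 goal -135
side corked_jar 0.75 rack xy -4.4 -45.4 goal -45
side flat_tin 0.77 rack xy -1.9 50.1 goal 45
side tall_tin 0.83 rack xy 1.3 140.3 goal 135
mug [ 686.4 -332.5    5. ]
```

View pics/v9.png

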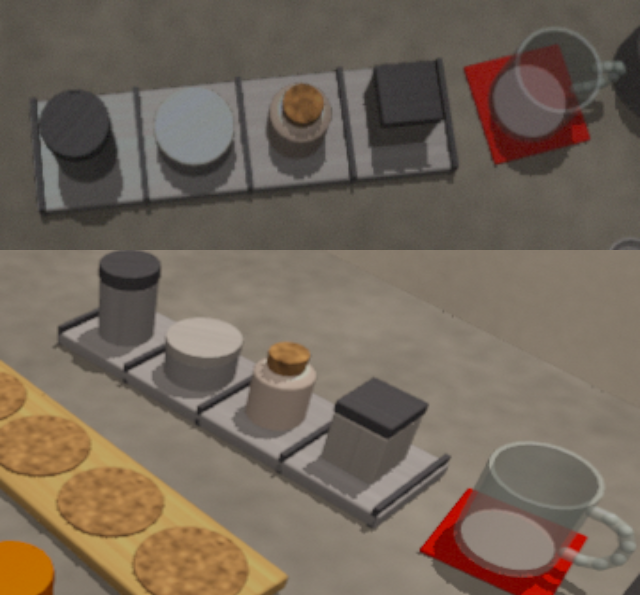

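All four stand upright, near the middle of their places and in reverse order. The mug is still on its coaster and the arm is clear.

```bash
python3 -c "
from cell import hand_in
print(hand_in())"
```

```text
the job is handed in; nothing more can be done
None
```

All four containers stand upright on the rack in reverse order, each within about 6 mm of its place's centre by the camera check, the mug is still on its coaster, and the job is handed in (no verdict was returned).

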